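Hang the stained-slide rack up to drain

ROBOT

A 6-joint arm with a two-finger parallel gripper is mounted at the origin on the work surface. World frame = base frame: x ahead of the robot, y to its left, z up, the work surface at z = 0. Lengths are in m, angles in rad, forces in N, time in s.
With the tool pointing down it reaches from about 0.375 to 0.9 m from the base axis. Payload 3.1 kg.
Tool frame: the origin (TCP) lies at the very end of the fingers, on their centre line; the grasp point (between the pads) lies 19 mm behind it; z points along the fingers, y is the line along which they close (so a half turn about z gives the same grasp; the last joint's range is limited). The gripper opens to 85 mm and grips with 20 to 120 N. Pads are 22 mm wide; open, the fingers measure 114 mm over their backs; the gripper's body (76 mm by 85 mm) begins 54 mm behind the grasp point. The pads swing forward as they close: fully open they stand 13 mm farther back than shut.
Start: joints at [-1.393, 0.527, 1.433, -0, 1.181, -0.178], TCP at [0.218, -0.586, 0.231] pointing down, gripper open.
Joint ranges: [-3.08, 3.08], [-0.75, 2.2], [0.22, 2.44], [-1.43, 4.57], [0, 2.65], [-2.85, 2.85]. Speed limits (rad/s): [2.79, 2.79, 3.14, 3.14, 3.14, 3.14].

INTERFACE

Orientations are given as a unit quaternion [x, y, z, w].
In Python, from station import telemetry, snapshot, ticket gives the robot as it stands.
- The arm moves only by the tool move_arm, never from a script. Its argument "commands" is text: rows parted by semicolons, each of 7 numbers parted by spaces: the shift along the tool's x, y, z in mm, then the turn, a rotation vector about the tool's x, y, z in degrees, then the opening, from -1 (shut) to 1 (fully open). A call has exactly 5 rows; each row is the pose to reach, as a shift and turn from the pose commanded when the call began, along the tool's axes at that moment; what a row does not reach only later rows make up. A row lasts 1/8 s, in which the tool goes at most 62.5 mm and 10.7 degrees, less where a joint would pass 70% of its speed; a pose out of reach is approached as far as the arm can. A call with a gripper value outside its range is refused whole. The fingers move at their own pace and stop on an object; "grip_force" is the grip in N (left out, the last holds). Time passes only in rows, so rows that repeat a pose let the fingers close, or fill a call up. It gives the time, the measured TCP pose, the force, the opening and the grip force at its end, in the units of the state.
- telemetry.sense(): the state, without advancing time (a new reading comes with each control period).
- snapshot(name): name is "scene" or "top" or "wrist"; returns a dict with "image" (400x640x3 uint8, red, green, blue), "fx", "fy", "cx", "cy" (pixels), "k1" (the pictures are not rectified: a ray, as slopes to the right and down, at radius r is drawn at 1 + k1 r^2 times it, then the intrinsics apply), "pose" (4x4, takes a point from camera to world coordinates). Camera axes: x right, y down, z forward; pixel columns grow to the right and rows downward; lengths in m; the calibration is good to about 2 mm. A picture is of the moment at which its call begins. There is no depth.
- ticket.sign_off(): hands the job in; it is judged then, once.
The state is a dict: "t": time; "q": joint angles; "qd": joint speeds; "tau": joint torques, N m; "tcp_pos": TCP position; "tool_rot": TCP orientation; "force": force on the tool from outside, world axes, zero at the start; "ft_torque": the same for the moment, N m; "finger_gap": opening from 0.0 (shut) to 1.0 (fully open); "gripper_force": force on a finger pad.
Only numpy, scipy, OpenCV 4.12 (cv2) and the standard library are available. Lean on these libraries where they do the work, as an engineer would, in place of code of your own. Each camera call takes 0.05 s, during which the arm holds its last target. There are 200 camera calls.

TASK

Hang the slide rack with the blue handle by the middle of its handle on the hook of the draining stand, so that it hangs still and about level over the drip tray, and let go of it. Keep it upright on the way so that no slide can slip out, and leave the red-handled rack and the other things on the bench where they are.

Things in the scene. Friction and masses are not known exactly. Their poses are not given: they have to be found in the camera images.
- blue_rack: slide rack to hang: open steel tray 86 (its x) x 114 (y) x 22 mm with 8 glass slides standing up to 29 mm, 0.2-0.45 kg. Stiff, fixed blue handle of 10 mm square bar: uprights at y = +-56 mm and a straight grip bar along y, centre line 120 mm up; the opening below it, 102 mm wide and 86 mm high, goes through along x. Origin: centre of the underside, z up. The same after a half turn
- blue_rack_handle (a point): middle of the blue grip bar, on its centre line, 120 mm above the rack's underside, some 90 mm above the centre of mass; axes as the rack's. Pinched firmly about 32 mm to one side of here (along y), the rack stays nearly level and the middle is free for the hook
- red_rack: an identical slide rack with a red handle: leave it where it stands. Origin: centre of the underside
- stand: fixed stand: base 220 x 180 mm, white drip tray (rim 24 mm up), post 16 mm thick at its x = +85 mm, top 232 mm up. From the post a yellow strip hook, 16 mm wide, 4 mm thick, runs to -x, down to a 24 mm flat (underside 196 mm up) and an upturned lip, tip at x = -30 mm, 222 mm up. Origin: on the table under the middle of the flat; x from lip to post, y across, z up
- hook_seat (a point): middle of the upper face of the hook's flat, 200 mm above the table, where the handle bar rests (its centre line then at 205 mm); axes as the stand's. The bar comes in over the lip from the -x side, then down; nothing stands on that side or beside the hook
- tube_rack: white block 100 x 220 x 45 mm with capped glass blood tubes standing in it, 94 mm high overall; bystander. Origin: centre of the underside
- reagent_a: white plastic bottle with orange label, 68 mm diameter, 150 mm high; bystander. Origin: centre of the underside
- reagent_b: amber bottle with black cap, 60 mm diameter, 130 mm high; bystander. Origin: centre of the underside
- canister: lidded stainless canister, 90 mm diameter, 106 mm high with its knob; bystander. Origin: centre of the underside
- tape: roll of yellow tape lying flat, 100 mm diameter, 45 mm high; bystander. Origin: centre of the underside
- stain_jar: amber glass jar with blue lid, 64 mm diameter, 85 mm high; bystander. Origin: centre of the underside

How it is judged:
By the outcome, as a careful person would: the job done as asked, in the order asked, and still so for the second after the job is handed in, with the robot touching nothing.
It also fails if it takes over 46 s, if anything falls off the work surface, if the arm or the gripper's body presses on something with over 40 N, if the wrist force passes 120 N, or if a joint passes its speed limit or range.

## Working session

There is one attempt and no reset: what is moved stays moved. The work goes in short steps, Python scripts to look and compute and a tool call to move; the robot and the scene stay as the last step left them, time stands still between calls to the robot, and variables do not carry over. Pictures are saved under pics/ and viewed, at most 10 in all, crops included, and the job is handed in when it is done.

Besides the shell and the picture viewer there is one more tool, called after ">>>" as name(argument=value, ...), one argument or row to a line, values as JSON. move_arm: Moves the arm, as the interface text tells. Its arguments: {"type":"object","properties":{"commands":{"type":"string"},"grip_force":{"type":"number"}},"required":["commands"]}

```bash
mkdir -p pics; cat > h.py <<'E'
import numpy as np, cv2, json
from station import telemetry, snapshot, ticket
def snap(n,f=None):
    s=snapshot(n)
    if f: cv2.imwrite('pics/'+f,cv2.cvtColor(s['image'],cv2.COLOR_RGB2BGR))
    return s
def K(s): return np.array([[s['fx'],0,s['cx']],[0,s['fy'],s['cy']],[0,0,1.]]),np.array([s['k1'],0,0,0.])
def ray(s,uv):
    k,d=K(s); p=cv2.undistortPoints(np.array(uv,float).reshape(-1,1,2),k,d).reshape(-1,2)
    P=np.array(s['pose']); return P[:3,3],np.c_[p,np.ones(len(p))]@P[:3,:3].T
def onz(s,uv,z):
    o,d=ray(s,uv); return o+d*((z-o[2])/d[:,2])[:,None]
def proj(s,X):
    P=np.linalg.inv(np.array(s['pose'])); k,d=K(s)
    return cv2.projectPoints(np.array(X,float).reshape(-1,1,3),cv2.Rodrigues(P[:3,:3])[0],P[:3,3],k,d)[0].reshape(-1,2)
E
python3 - <<'E'
from h import *
a=snap('scene','scene0.png');b=snap('top','top0.png')
for s in(a,b):print(s['fx'],s['k1'],np.round(s['pose'],3))
print(telemetry.sense())
E
```

```text
393.57201167797797 -0.07750488478966744 [[ 0.508  0.552 -0.661  1.224]
 [ 0.861 -0.315  0.399 -0.367]
 [ 0.012 -0.772 -0.635  0.811]
 [ 0.     0.     0.     1.   ]]
486.0367686960783 -0.043250909676459955 [[ 0.025 -0.99   0.136  0.312]
 [-1.    -0.027 -0.014  0.076]
 [ 0.017 -0.135 -0.991  1.737]
 [ 0.     0.     0.     1.   ]]
{'t': 0.1, 'q': array([-1.39348426e+00,  5.28374460e-01,  1.43377639e+00, -1.37047872e-05,
        1.18142270e+00, -1.78523241e-01]), 'qd': array([-0.00087427, -0.00225792, -0.00271896, -0.00010714, -0.00139222,
        0.00089681]), 'tau': array([-1.57557283e-04, -4.43304849e+01, -1.78586143e+01, -2.51370057e-04,
        3.87762513e-03,  2.56483884e-05]), 'tcp_pos': array([ 0.21762712, -0.58519221,  0.23043001]), 'tool_rot': array([ 9.84213417e-01,  1.76982962e-01, -5.73708639e-06, -9.90452769e-04]), 'force': array([-0.79602984, -0.15357829, -0.41939844]), 'ft_torque': array([-0.04476551, -0.05758939, -0.04898303]), 'gripper_force': 0.0, 'finger_gap': 1.0006940441740808}
```

View pics/scene0.png

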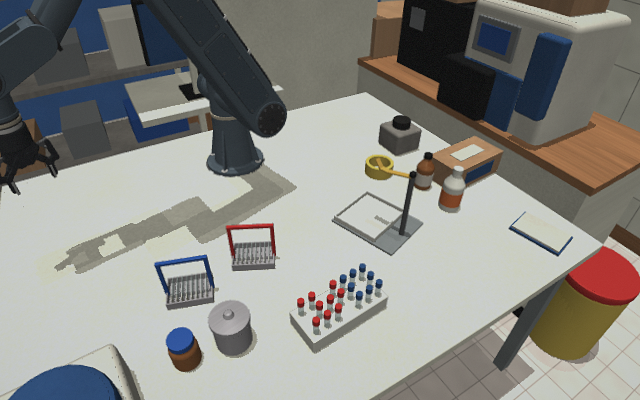

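View pics/top0.png

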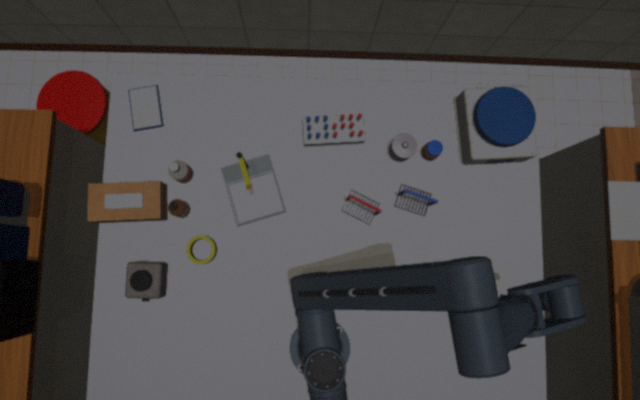

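The scene view shows the blue rack near (187,280), the red rack near (252,247) and the stand hook near (395,172). In the top view, the blue bar is near (418,196) and the hook runs from (240,155) to (249,188).

```bash
cat >> h.py <<'E'
def blob(s,kind,box):
    x0,y0,x1,y1=box; h=cv2.cvtColor(s['image'],cv2.COLOR_RGB2HSV)
    lo,hi={'blue':((100,110,50),(125,255,255)),'yel':((20,130,90),(32,255,255))}[kind]
    m=cv2.inRange(h,lo,hi); z=np.zeros_like(m); z[y0:y1,x0:x1]=m[y0:y1,x0:x1]; return z
E
python3 - <<'E'
from h import *
a=snap('scene');b=snap('top')
for s,kind,box in((b,'blue',(390,175,445,220)),(a,'blue',(145,245,225,315)),(b,'yel',(225,140,262,200)),(a,'yel',(375,150,425,190))):
    m=blob(s,kind,box); ys,xs=np.nonzero(m); p=np.c_[xs,ys].astype(np.float32)
    print(kind,len(p),cv2.boxPoints(cv2.minAreaRect(p)).round(1).tolist(),p.mean(0))
def cr(s,x,y,w=50,h=37):return cv2.resize(s['image'][y:y+h*2,x:x+w*2],(400,296),interpolation=cv2.INTER_NEAREST)
im=np.vstack([np.hstack([cr(b,368,160),cr(b,205,145)]),np.hstack([cr(a,135,245),cr(a,330,155,)])])
cv2.imwrite('pics/crop0.png',im[:,:,::-1])
E
```

```text
blue 90 [[402.8999938964844, 191.3000030517578], [403.8999938964844, 188.5], [436.70001220703125, 200.1999969482422], [435.70001220703125, 203.0]] [420.24445 195.74445]
blue 427 [[154.39999389648438, 262.3999938964844], [208.39999389648438, 253.8000030517578], [213.60000610351562, 286.8999938964844], [159.6999969482422, 295.5]] [182.94379 268.1171 ]
yel 127 [[238.1999969482422, 158.8000030517578], [242.5, 157.60000610351562], [251.10000610351562, 187.6999969482422], [246.8000030517578, 188.89999389648438]] [244.52756 172.40158]
yel 432 [[375.0, 155.0], [409.0, 155.0], [409.0, 179.0], [375.0, 179.0]] [385.1875  167.94908]
```

View pics/crop0.png

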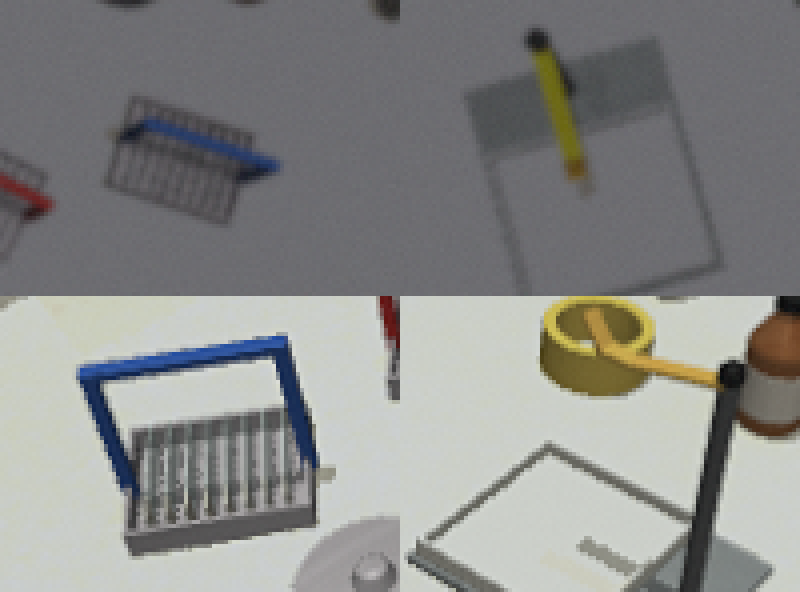

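The crops show the following points:
- **Blue bar, top view:** from (403,190.5) to (438,201.3).
- **Blue bar, scene view:** from (156,264) to (207,256).
- **Stand, top view:** post top at (239.3,155) and lip tip at (248.8,189).
- **Stand, scene view:** post top at (413,174) and lip tip at (378.7,158.5).

```bash
cat >> h.py <<'E'
def tri(s1,u1,s2,u2):
    o1,d1=ray(s1,[u1]);o2,d2=ray(s2,[u2]);d1=d1[0];d2=d2[0]
    t=np.linalg.lstsq(np.c_[d1,-d2],o2-o1,rcond=None)[0]; A=o1+t[0]*d1;B=o2+t[1]*d2
    return (A+B)/2,np.linalg.norm(A-B)
E
python3 - <<'E'
from h import *
a=snap('scene');b=snap('top')
print('bar ends top z.125',onz(b,[(403.,190.5),(438,201.3)],.125).round(4))
print('bar ends scene z.125 (top edges mid)',onz(a,[(156,263.5),(206.5,255.5)],.125).round(4))
print('post',onz(b,[(239.3,155)],.232).round(4),tri(a,(413,174),b,(239.3,155)))
print('lip',onz(b,[(248.8,189)],.222).round(4),tri(a,(378.7,158.5),b,(248.8,189)))
# tray corners in top crop at rim z=.024: 
print('tray',onz(b,[(205+320/4,145+265/4),(205+112/4,145+0/4+92/4)],.0).round(4))
c=lambda x,y:(330+(x-400)/4,155+(y-296)/4)
print('rim scene',onz(a,[c(550,447),c(693,520),c(420,542)],.024).round(4))
print('rim top',onz(b,[(205+(718-400)/4,145+265/4),(205+(660-400)/4,145+105/4),(205+(487-400)/4,145+155/4)],.024).round(4))
E
```

```text
bar ends top z.125 [[ 0.5397 -0.2618  0.125 ]
 [ 0.5062 -0.3802  0.125 ]]
bar ends scene z.125 (top edges mid) [[ 0.5094 -0.3782  0.125 ]
 [ 0.543  -0.2664  0.125 ]]
post [[0.6236 0.2783 0.232 ]] (array([0.62571454, 0.27966707, 0.22166366]), np.float64(0.00014805266345578133))
lip [[0.5176 0.245  0.222 ]] (array([0.51877317, 0.24641792, 0.21978462]), np.float64(0.0028094847394973315))
tray [[0.4709 0.1369 0.    ]
 [0.6231 0.3302 0.    ]]
rim scene [[0.433  0.2935 0.024 ]
 [0.5633 0.336  0.024 ]
 [0.4797 0.1381 0.024 ]]
rim top [[0.4686 0.1378 0.024 ]
 [0.6106 0.1941 0.024 ]
 [0.5613 0.3462 0.024 ]]
```

```bash
cat >> h.py <<'E'
from scipy.spatial.transform import Rotation as R
def go(pos,yaw):
    """shift/turn in tool axes from measured pose to pos, tool down, tool y at yaw deg"""
    s=telemetry.sense(); r=R.from_quat(s['tool_rot']); 
    y=np.array([np.cos(np.radians(yaw)),np.sin(np.radians(yaw)),0]); z=np.array([0,0,-1.])
    T=R.from_matrix(np.c_[np.cross(y,z),y,z])
    print('t',s['t'],'tcp',s['tcp_pos'].round(4),'F',s['force'].round(1),'gap',round(s['finger_gap'],3),'grip',s['gripper_force'])
    print('shift mm',(r.inv().apply(np.array(pos)-s['tcp_pos'])*1e3).round(1),'turn',np.degrees((r.inv()*T).as_rotvec()).round(2))
E
python3 -c "
from h import *
go((.5155,-.3524,.215),-16.2)"
```

```text
t 0.3 tcp [ 0.2177 -0.5856  0.231 ] F [ 0.3  0.2 -0.6] gap 0.999 grip 0.0
shift mm [ 360.4 -114.9   16.1] turn [-4.000e-02 -3.000e-02 -5.341e+01]
```

>>> move_arm(
  commands="40 -13 0 0 0 -8 1; 85 -27 2 0 0 -16 1; 130 -41 4 0 0 -24 1; 175 -56 6 0 0 -32 1; 220 -70 8 0 0 -40 1",
  grip_force=100,
)

```text
t: 0.92
tcp_pos: [0.4006, -0.4426, 0.2233]
tool_rot: [0.863, 0.505, 0.0, 0.0]
force: [1.0, -0.9, -0.5]
finger_gap: 0.999
gripper_force: 0.0
```

```bash
python3 -c "
from h import *
go((.5155,-.3524,.215),-16.2)"
```

```text
t 0.925 tcp [ 0.4006 -0.4426  0.2233] F [ 1.  -0.9 -0.5] gap 0.999 grip 0.0
shift mm [134.9  55.9   8.3] turn [ 1.000e-02  1.000e-02 -1.316e+01]
```

>>> move_arm(
  commands="40 17 3 0 0 -5 1; 80 33 5 0 0 -10 1; 115 48 7 0 0 -13.2 1; 135 56 8 0 0 -13.2 1; 135 56 8 0 0 -13.2 1",
)

```text
t: 1.55
tcp_pos: [0.5155, -0.3531, 0.2151]
tool_rot: [0.8, 0.6, -0.0, -0.0]
force: [-1.0, 0.2, 0.3]
finger_gap: 1.0
gripper_force: 0.0
```

```bash
python3 -c "
from h import *
w=snap('wrist','w1.png')
go((.5155,-.3524,.101),-16.2)
print(w['fx'],np.round(w['pose'],3))
m=blob(w,'blue',(0,0,640,400));ys,xs=np.nonzero(m);print(len(xs),xs.min() if len(xs) else 0)
print(proj(w,[[.5155,-.3524,.125],[.5245,-.3217,.125],[.5397,-.2618,.125],[.5085,-.379,.125]]))"
```

```text
t 1.6 tcp [ 0.5147 -0.354   0.2152] F [-0.3 -0.6 -0.3] gap 1.004 grip 0.0
shift mm [  1.9   0.4 114.2] turn [-0.04  0.04 -0.2 ]
275.6413465838859 [[ 0.96  -0.267 -0.087  0.537]
 [-0.281 -0.913 -0.297 -0.277]
 [ 0.     0.309 -0.951  0.358]
 [ 0.     0.     0.     1.   ]]
8190 315
[[319.56728278 202.65264793]
 [319.6152346  167.28797187]
 [316.85910586  90.43970933]
 [320.3570786  230.85223607]]
```

View pics/w1.png

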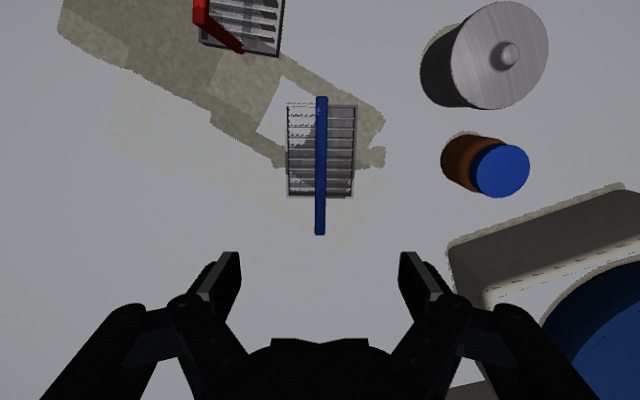

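The wrist view shows the bar vertical from (321,97) to (319.5,234), centred between the fingers and close to the prediction. Next I'll measure its ends precisely.

```bash
python3 -c "
from h import *
w=snap('wrist')
m=blob(w,'blue',(295,80,345,250));ys,xs=np.nonzero(m)
r0,r1=ys.min(),ys.max()
for y in (r0,r0+3,r0+10,(r0+r1)//2,r1-5,r1):print(y,xs[ys==y].min(),xs[ys==y].max())
f=np.polyfit(ys,xs,1);p=onz(w,[(np.polyval(f,y)+.5,y+o) for y,o in((r0,0),(r1,1))],.125)
print(p,np.linalg.norm(p[1]-p[0]));d=p[0]-p[1];mid=p.mean(0);print(mid,np.degrees(np.arctan2(d[1],d[0])))
d/=np.linalg.norm(d);g=mid-.032*d;g[2]=.101;print(g)
go(g,np.degrees(np.arctan2(d[1],d[0]))-90)"
```

```text
95 318 326
98 317 327
105 317 327
164 317 326
228 316 324
233 317 323
[[ 0.54241333 -0.2672978   0.125     ]
 [ 0.50703114 -0.38308044  0.125     ]] 0.12106824628716278
[ 0.52472223 -0.32518912  0.125     ] 73.00729356472985
[ 0.51537023 -0.35579206  0.101     ]
t 1.65 tcp [ 0.5142 -0.3545  0.2153] F [-0.6 -0.2 -0.5] gap 0.998 grip 0.0
shift mm [ -0.8   1.5 114.3] turn [-0.04  0.03  0.54]
```

>>> move_arm(
  commands="-1 1 25 0 0 0.5 1; -1 1 55 0 0 0.5 1; -1 1.5 85 0 0 0.5 1; -1 1.5 108 0 0 0.5 1; -1 1.5 114 0 0 0.5 1",
)

```text
t: 2.28
tcp_pos: [0.5141, -0.3559, 0.0998]
tool_rot: [0.804, 0.594, -0.0, -0.002]
force: [-0.0, -0.1, 0.2]
finger_gap: 1.001
gripper_force: 0.0
```

>>> move_arm(
  commands="0 0 0 0 0 0 0.3; 0 0 0 0 0 0 -0.3; 0 0 0 0 0 0 -1; 0 0 0 0 0 0 -1; 0 0 0 0 0 0 -1",
  grip_force=100,
)

```text
t: 2.9
tcp_pos: [0.5159, -0.3553, 0.102]
tool_rot: [0.803, 0.596, -0.0, 0.0]
force: [-2.4, 0.6, 4.2]
finger_gap: 0.087
gripper_force: 97.7
```

>>> move_arm(
  commands="0 0 0 0 0 0 -1; 0 0 0 0 0 0 -1; 0 0 0 0 0 0 -1; 0 0 -3 0 0 0 -1; 0 0 -6 0 0 0 -1",
  grip_force=100,
)

```text
t: 3.52
tcp_pos: [0.5159, -0.3549, 0.1067]
tool_rot: [0.803, 0.595, 0.0, -0.001]
force: [-0.4, 0.4, -2.1]
finger_gap: 0.094
gripper_force: 97.5
```

```bash
python3 -c "
from h import *
snap('scene','s2.png')
go((.5155,-.3524,.101),-17)"
```

```text
t 3.575 tcp [ 0.5162 -0.3551  0.1072] F [ 0.7  0.3 -2.9] gap 0.095 grip 97.53758311271667
shift mm [ 2.4 -1.5  6.2] turn [-0.01 -0.01  0.09]
```

>>> move_arm(
  commands="0 0 -12 0 0 0 -1; 0 0 -32 0 0 0 -1; 0 0 -55 0 0 0 -1; 0 0 -75 0 0 0 -1; 0 0 -85 0 0 0 -1",
)

```text
t: 4.2
tcp_pos: [0.5167, -0.3557, 0.1941]
tool_rot: [0.803, 0.595, 0.0, 0.001]
force: [0.2, 0.4, -2.9]
finger_gap: 0.09
gripper_force: 97.7
```

>>> move_arm(
  commands="0 0 -15 0 0 0 -1; 0 0 -35 0 0 0 -1; 0 0 -60 0 0 0 -1; 0 0 -75 0 0 0 -1; 0 0 -80 0 0 0 -1",
)

```text
t: 4.82
tcp_pos: [0.5163, -0.3555, 0.2733]
tool_rot: [0.803, 0.595, 0.0, 0.001]
force: [-0.3, 0.3, -3.3]
finger_gap: 0.095
gripper_force: 97.7
```

```bash
python3 -c "
from h import *
a=snap('scene');w=snap('wrist')
cv2.imwrite('pics/lift.png',np.hstack([cv2.resize(a['image'],None,fx=1,fy=1)[130:330,80:480],w['image'][50:250,120:520]])[:,:,::-1])
import math
th=math.radians(17.6);u=np.array([math.cos(th),math.sin(th)]);v=np.array([-u[1],u[0]])
p=np.array([.545,.254])-.08*u-.032*v;print(p)
go((*p,.27),17.6)"
```

```text
[0.47842058 0.19930831]
t 4.925 tcp [ 0.516  -0.3552  0.2724] F [ 0.4  1.1 -2.2] gap 0.097 grip 97.68963575363159
shift mm [ 519.6 -197.3    2.4] turn [ -0.    -0.   -34.51]
```

View pics/lift.png

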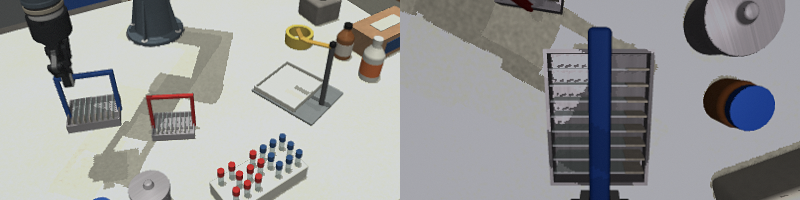

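The rack hangs level from the gripper: blue bar at about (88,72) in the left crop and vertical at x = 600 in the right crop. Next I carry it across.

>>> move_arm(
  commands="15 -6 0 0 0 -1 -1; 50 -19 0 0 0 -3 -1; 95 -36 0 0 0 -6 -1; 140 -53 0 0 0 -9 -1; 180 -68 0 0 0 -12 -1",
)

```text
t: 5.55
tcp_pos: [0.502, -0.1601, 0.2714]
tool_rot: [0.736, 0.677, -0.0, -0.002]
force: [0.3, 0.9, -2.0]
finger_gap: 0.096
gripper_force: 97.7
```

```bash
python3 -c "
from h import *
go((.4784,.1993,.27),17.6)"
```

```text
t 5.55 tcp [ 0.502  -0.1601  0.2714] F [ 0.3  0.9 -2. ] gap 0.096 grip 97.66740918159485
shift mm [356.2 -53.3   2.2] turn [ -0.12  -0.14 -22.36]
```

>>> move_arm(
  commands="35 -5 0 0 0 -2 -1; 75 -11 0 0 0 -5 -1; 115 -17 0 0 0 -7 -1; 155 -23 0 0 0 -10 -1; 190 -28 0 0 0 -12 -1",
)

```text
t: 6.18
tcp_pos: [0.49, 0.0309, 0.2716]
tool_rot: [0.661, 0.75, -0.0, -0.001]
force: [-0.2, 0.0, -3.5]
finger_gap: 0.093
gripper_force: 97.7
```

```bash
python3 -c "
from h import *
go((.4784,.1993,.27),17.6)"
```

```text
t 6.175 tcp [0.49   0.0309 0.2716] F [-0.2  0.  -3.5] gap 0.093 grip 97.66359686851501
shift mm [168.5   9.7   1.7] turn [ -0.13  -0.08 -10.36]
```

>>> move_arm(
  commands="38 2 0 0 0 -3 -1; 80 5 1 0 0 -6 -1; 120 7 1.5 0 0 -8.5 -1; 150 9 1.5 0 0 -10.3 -1; 168 10 1.5 0 0 -10.3 -1",
)

```text
t: 6.8
tcp_pos: [0.4793, 0.1981, 0.2701]
tool_rot: [0.591, 0.806, -0.001, -0.001]
force: [-0.3, -1.0, -2.8]
finger_gap: 0.087
gripper_force: 97.7
```

```bash
python3 -c "
from h import *
go((.4784,.1993,.27),17.6)
w=snap('wrist');b=snap('top');a=snap('scene')
g=lambda i,x,y,w_,h_:cv2.resize(i[y:y+h_,x:x+w_],(400,300))
im=np.hstack([cv2.resize(w['image'],(400,300))*1,g(a['image'],330,115,120,90)])
cv2.imwrite('pics/app.png',np.vstack([im,np.hstack([g(b['image'],195,130,120,90),g(w['image'],240,60,240,180)])])[:,:,::-1])"
```

```text
t 6.8 tcp [0.4793 0.1981 0.2701] F [-0.3 -1.  -2.8] gap 0.087 grip 97.67216920852661
shift mm [ 1.5 -0.5  0.1] turn [-0.13 -0.03 -0.1 ]
```

View pics/app.png

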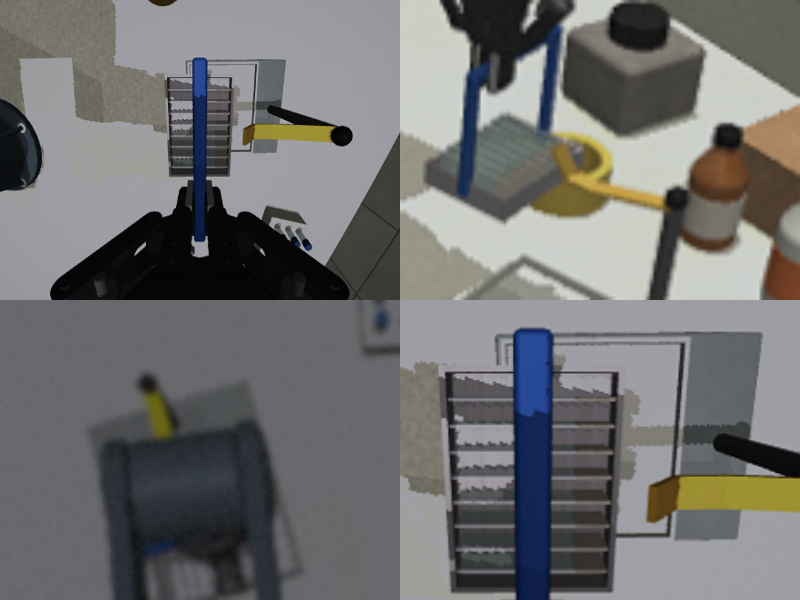

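The wrist view shows the bar along column 320 from row 77 to 320. The lip tip is near (389,182) and the post top near (547,181).

```bash
python3 -c "
from h import *
w=snap('wrist')
m=blob(w,'blue',(290,40,345,350));ys,xs=np.nonzero(m);r0=ys.min()
k=(ys<250);f=np.polyfit(ys[k],xs[k],1)
e=onz(w,[(np.polyval(f,y)+.5,y) for y in (r0,250)],.294)
d=(e[0]-e[1]);d/=np.linalg.norm(d);mid=e[0]-.061*d
print('bar mid',mid,'dir',np.degrees(np.arctan2(d[1],d[0])), 'row0',r0)
T=telemetry.sense()['tcp_pos'];print('tcp->mid',(mid-T).round(4),np.dot(mid-T,d),T)
y=blob(w,'yel',(360,120,600,240));ys,xs=np.nonzero(y);print(xs.min(),xs.max())
for c in range(xs.min(),xs.max(),12):
  q=ys[xs==c];print(c,q.min(),q.max(),end=' | ')
print(onz(w,[(389,182)],.222),onz(w,[(547,181.3)],.232))
"
```

```text
bar mid [0.470495   0.22653836 0.294     ] dir 107.7051973365919 row0 77
tcp->mid [-0.0101  0.0305  0.0235] 0.03216487073694291 [0.48057996 0.19599374 0.27051646]
388 533
388 177 185 | Traceback (most recent call last):
  File "<string>", line 12, in <module>
    q=ys[xs==c];print(c,q.min(),q.max(),end=' | ')
                        ~~~~~^^
    return umr_minimum(a, axis, None, out, keepdims, initial, where)
ValueError: zero-size array to reduction operation minimum which has no identity
```

```bash
python3 -c "
from h import *
w=snap('wrist')
y=blob(w,'yel',(360,120,600,240));ys,xs=np.nonzero(y)
for c in (388,390,420,440,460,480,500,520):
  q=ys[xs==c];print(c,(q.min(),q.max()) if len(q) else 0,end=' | ')
L=onz(w,[(388.5,181.5)],.222)[0];P=onz(w,[(547,181.3)],.232)[0]
d=(P-L)[:2];print(L,P,np.linalg.norm(d),np.degrees(np.arctan2(d[1],d[0])))
u=d/np.linalg.norm(d);print('seat',L[:2]+.03*u,P[:2]-.085*u)
print(telemetry.sense()['tcp_pos'],telemetry.sense()['tcp_pos'])
"
```

```text
388 (np.int64(174), np.int64(187)) | 390 (np.int64(170), np.int64(189)) | 420 (np.int64(162), np.int64(181)) | 440 (np.int64(162), np.int64(181)) | 460 (np.int64(163), np.int64(182)) | 480 (np.int64(163), np.int64(183)) | 500 (np.int64(164), np.int64(184)) | 520 (np.int64(164), np.int64(185)) | [0.51801467 0.24029755 0.222     ] [0.62063635 0.27565349 0.232     ] 0.10854147872190342 19.01021149408207
seat [0.54637848 0.25006965] [0.5402722  0.24796587]
[0.48081194 0.19559453 0.27058924] [0.48081194 0.19559453 0.27058924]
```

>>> move_arm(
  commands="0 0 10 0 0 0 -1; 0 8 22 0 0 0 -1; 0 22 30 0 0 0 -1; 0 36 33 0 0 0 -1; 0 45 33 0 0 0 -1",
)

```text
t: 7.68
tcp_pos: [0.5255, 0.2102, 0.2374]
tool_rot: [0.592, 0.806, 0.0, 0.0]
force: [-0.3, 0.3, -2.6]
finger_gap: 0.091
gripper_force: 97.7
```

>>> move_arm(
  commands="0 8 0 0 0 0 -1; 0 18 0 0 0 0 -1; 0 28 0 0 0 0 -1; 0 33 0 0 0 0 -1; 0 33 0 0 0 0 -1",
)

```text
t: 8.3
tcp_pos: [0.5557, 0.2198, 0.2378]
tool_rot: [0.592, 0.806, -0.0, 0.0]
force: [-0.3, -0.2, -2.9]
finger_gap: 0.089
gripper_force: 97.7
```

```bash
python3 -c "
from h import *
go((.545+.0097,.254-.0305,.205-.019),17.6)
w=snap('wrist');a=snap('scene')
m=blob(w,'blue',(260,40,360,350));ys,xs=np.nonzero(m);print(ys.min())
g=lambda i,x,y,w_,h_:cv2.resize(i[y:y+h_,x:x+w_],(400,300))
cv2.imwrite('pics/over.png',np.hstack([g(w['image'],240,60,240,180),g(a['image'],345,115,100,75)])[:,:,::-1])"
```

```text
t 8.3 tcp [0.5557 0.2198 0.2378] F [-0.3 -0.2 -2.9] gap 0.089 grip 97.68030881881714
shift mm [ 3.9  0.1 51.8] turn [-0.    0.   -0.21]
77
```

View pics/over.png

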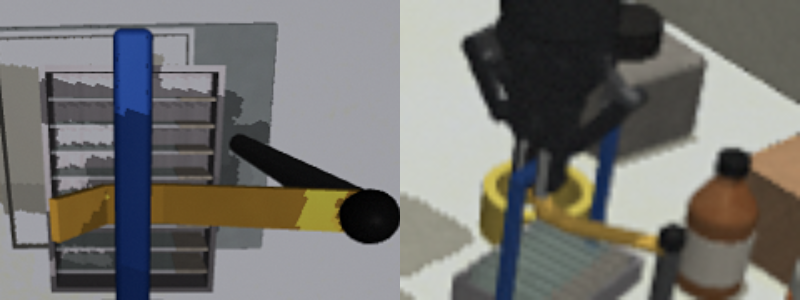

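The bar is over the hook flat: the lip kink is at crop x = 107 and the bar centre at 133. I'll check the sideways offset from the hook before lowering.

```bash
python3 -c "
from h import *
w=snap('wrist');h=cv2.cvtColor(w['image'],cv2.COLOR_RGB2HSV)
y=cv2.inRange(h,(10,120,60),(34,255,255))
e=onz(w,[(319.5,77)],.262)[0]
th=np.radians(17.7);u=np.array([np.cos(th),np.sin(th)]);v=np.array([-u[1],u[0]]);mid=e[:2]-.061*v
print('mid',mid)
for c in (301,304,333,336,340,350):
  q=np.nonzero(y[100:260,c])[0]+100
  p=onz(w,[(c+.5,q.min()),(c+.5,q.max()+1)],.2)[:,:2]-mid
  print(c,q.min(),q.max(),'u',(p@u).round(4),'v',(p@v).round(4))
print(telemetry.sense()['tcp_pos'])"
```

```text
mid [0.54532909 0.24943512]
301 172 195 u [-0.0122 -0.0126] v [ 0.009  -0.0078]
304 171 194 u [-0.0102 -0.0105] v [ 0.0097 -0.0071]
333 170 193 u [0.0092 0.0094] v [ 0.0103 -0.0064]
336 170 193 u [0.0112 0.0115] v [ 0.0103 -0.0065]
340 170 193 u [0.0139 0.0142] v [ 0.0103 -0.0065]
350 171 194 u [0.0206 0.0211] v [ 0.0096 -0.0072]
[0.55496705 0.21959295 0.23772509]
```

>>> move_arm(
  commands="2 0 8 0 0 0 -1; 2 0 20 0 0 0 -1; 2 0 32 0 0 0 -1; 2 0 42 0 0 0 -1; 2 0 46 0 0 0 -1",
)

```text
t: 9.07
tcp_pos: [0.5543, 0.2215, 0.1906]
tool_rot: [0.592, 0.806, -0.001, -0.001]
force: [0.4, -0.2, -2.8]
finger_gap: 0.094
gripper_force: 97.7
```

>>> move_arm(
  commands="0 0 1 0 0 0 -1; 0 0 2 0 0 0 -1; 0 0 3 0 0 0 -1; 0 0 3 0 0 0 -1; 0 0 3 0 0 0 -1",
)

```text
t: 9.7
tcp_pos: [0.5549, 0.2216, 0.189]
tool_rot: [0.592, 0.806, 0.0, 0.0]
force: [-0.3, 0.1, -2.8]
finger_gap: 0.092
gripper_force: 97.7
```

>>> move_arm(
  commands="0 0 1 0 0 0 -1; 0 0 1 0 0 0 -1; 0 0 2 0 0 0 -1; 0 0 2 0 0 0 -1; 0 0 2 0 0 0 -1",
)

```text
t: 10.32
tcp_pos: [0.555, 0.2216, 0.187]
tool_rot: [0.592, 0.806, 0.0, 0.0]
force: [-0.9, -0.6, -0.6]
finger_gap: 0.09
gripper_force: 98.0
```

>>> move_arm(
  commands="0 0 0.5 0 0 0 -1; 0 0 0.5 0 0 0 -1; 0 0 0.5 0 0 0 -1; 0 0 0.5 0 0 0 -1; 0 0 0.5 0 0 0 -1",
)

```text
t: 10.95
tcp_pos: [0.555, 0.2216, 0.1867]
tool_rot: [0.592, 0.806, 0.0, 0.0]
force: [-1.5, -1.6, 3.9]
finger_gap: 0.096
gripper_force: 98.5
```

```bash
python3 -c "
from h import *
w=snap('wrist');a=snap('scene');go((.555,.2216,.187),17.6)
g=lambda i,x,y,w_,h_:cv2.resize(i[y:y+h_,x:x+w_],(400,300))
cv2.imwrite('pics/seat.png',np.hstack([g(w['image'],240,60,240,180),g(a['image'],345,115,100,75)])[:,:,::-1])"
```

```text
t 11.05 tcp [0.555  0.2216 0.1866] F [-1.3 -1.1  5.2] gap 0.09 grip 98.60939025878906
shift mm [ 0.   0.  -0.4] turn [ 0.02  0.01 -0.21]
```

View pics/seat.png

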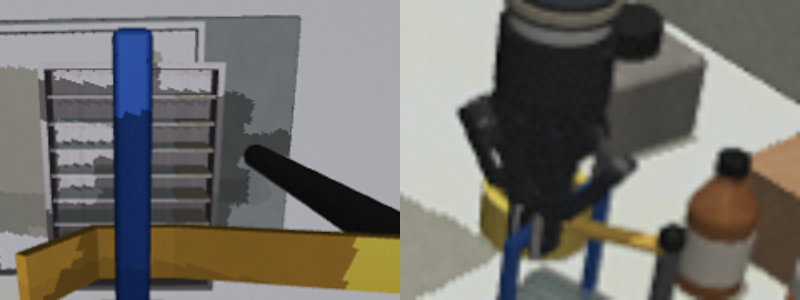

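The bar sits on the flat: lip kink at crop x = 97, far bend at 175, bar at 133. Contact is confirmed by the force rise. Next I release gently.

>>> move_arm(
  commands="0 0 -0.5 0 0 0 -1; 0 0 -0.5 0 0 0 -1; 0 0 -0.5 0 0 0 -1; 0 0 -0.5 0 0 0 -1; 0 0 -0.5 0 0 0 -1",
  grip_force=20,
)

```text
t: 11.68
tcp_pos: [0.5549, 0.2216, 0.1868]
tool_rot: [0.592, 0.806, 0.0, 0.0]
force: [-0.5, -0.9, 3.1]
finger_gap: 0.097
gripper_force: 98.5
```

>>> move_arm(
  commands="0 0 0 0 0 0 -0.8; 0 0 0 0 0 0 -0.7; 0 0 0 0 0 0 -0.6; 0 0 0 0 0 0 -0.4; 0 0 0 0 0 0 -0.2",
)

```text
t: 12.3
tcp_pos: [0.5548, 0.2216, 0.1867]
tool_rot: [0.592, 0.806, -0.0, -0.0]
force: [0.1, -0.0, 0.1]
finger_gap: 0.401
gripper_force: 0.0
```

>>> move_arm(
  commands="0 0 0 0 0 0 0; 0 0 0 0 0 0 0; 0 0 0 0 0 0 0; 0 0 0 0 0 0 0; 0 0 0 0 0 0 0",
)

```text
t: 12.92
tcp_pos: [0.5549, 0.2216, 0.1868]
tool_rot: [0.592, 0.806, -0.0, 0.0]
force: [0.2, -0.7, -0.1]
finger_gap: 0.503
gripper_force: 0.0
```

>>> move_arm(
  commands="0 0 -6 0 0 0 0; 0 0 -18 0 0 0 0; 0 0 -32 0 0 0 0; 0 0 -50 0 0 0 0; 0 0 -70 0 0 0 0",
)

```text
t: 13.55
tcp_pos: [0.555, 0.2216, 0.2584]
tool_rot: [0.592, 0.806, 0.0, 0.0]
force: [0.4, 0.0, 0.8]
finger_gap: 0.495
gripper_force: 0.0
```

>>> move_arm(
  commands="-15 0 -20 0 0 0 0; -40 -10 -40 0 0 0 0; -75 -20 -60 0 0 0 0; -110 -30 -70 0 0 0 0; -140 -40 -70 0 0 0 0",
)

```text
t: 14.18
tcp_pos: [0.5593, 0.0748, 0.3294]
tool_rot: [0.592, 0.806, 0.001, 0.002]
force: [0.3, -0.1, 0.7]
finger_gap: 0.501
gripper_force: 0.0
```

```bash
python3 -c "
from h import *
go((.555,.2216,.187),17.6)
w=snap('wrist');a=snap('scene');b=snap('top')
g=lambda i,x,y,w_,h_:cv2.resize(i[y:y+h_,x:x+w_],(400,300))
cv2.imwrite('pics/end.png',np.vstack([np.hstack([cv2.resize(w['image'],(400,300)),g(a['image'],325,135,120,90)]),np.hstack([g(b['image'],195,130,120,90),cv2.resize(a['image'],(400,300))])])[:,:,::-1])"
```

```text
t 14.175 tcp [0.5593 0.0748 0.3294] F [ 0.3 -0.1  0.7] gap 0.501 grip 0.0
shift mm [141.7  39.1 142.3] turn [ 0.24  0.1  -0.23]
```

View pics/end.png

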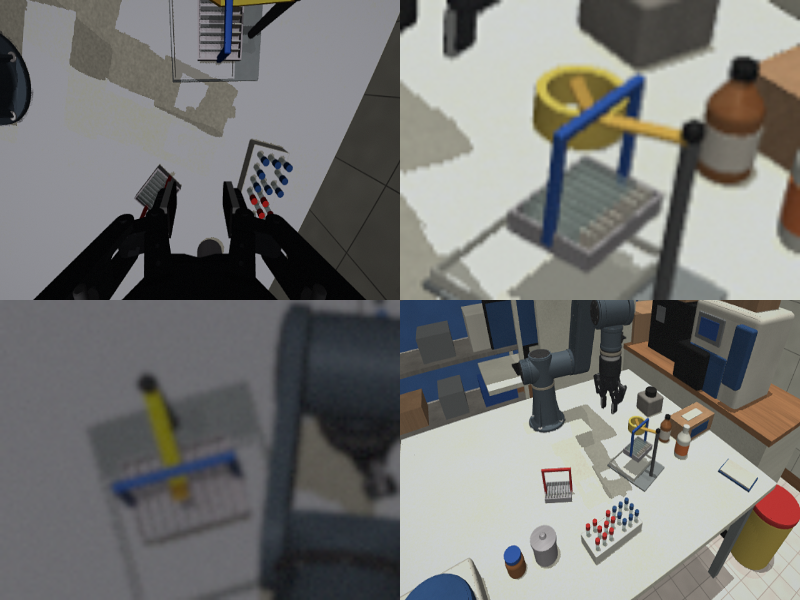

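The rack hangs by the middle of its handle: in the top crop the bar spans x 115–240 with the hook at 177. It looks level over the tray, and the other objects are in place. I'll let it settle.

>>> move_arm(
  commands="0 0 0 0 0 0 0; 0 0 0 0 0 0 0; 0 0 0 0 0 0 0; 0 0 0 0 0 0 0; 0 0 0 0 0 0 0",
)

```text
t: 14.95
tcp_pos: [0.5585, 0.0763, 0.3267]
tool_rot: [0.592, 0.806, -0.0, -0.0]
force: [-0.6, 0.4, -0.1]
finger_gap: 0.498
gripper_force: 0.0
```

>>> move_arm(
  commands="0 0 0 0 0 0 0; 0 0 0 0 0 0 0; 0 0 0 0 0 0 0; 0 0 0 0 0 0 0; 0 0 0 0 0 0 0",
)

```text
t: 15.58
tcp_pos: [0.5585, 0.076, 0.3268]
tool_rot: [0.592, 0.806, 0.0, -0.0]
force: [0.9, 0.2, 0.6]
finger_gap: 0.498
gripper_force: 0.0
```

```bash
python3 -c "
from h import *
I=[snap('scene')['image'][150:220,350:400].astype(int) for _ in range(6)]
print([np.abs(i-I[0]).mean().round(2) for i in I],[np.percentile(abs(i-I[0]),99) for i in I])"
```

```text
[np.float64(0.0), np.float64(1.0), np.float64(1.05), np.float64(1.04), np.float64(1.04), np.float64(1.03)] [np.float64(0.0), np.float64(5.0), np.float64(7.0), np.float64(6.0), np.float64(6.0), np.float64(6.0)]
```

It is still: the frames differ only by image noise.

```bash
python3 -c "
from station import ticket
print(ticket.sign_off())"
```

```text
the job is handed in; nothing more can be done
None
```

The blue-handled rack hangs by the middle of its handle on the hook, still and about level over the drip tray, released and handed in at about 16 s; in the last pictures the red rack and the other things looked unmoved.

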